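Fit the seat post, kick the stand down and hold the bike frame upright

ROBOT

A 6-joint arm with a two-finger parallel gripper is mounted at the origin on a cart in front of the work surface, level with it; the furniture and walls round the work are solid. World frame = base frame: x ahead of the robot, y to its left, z up, the work surface at z = 0. Lengths are in mm, angles in degrees, forces in N, time in s.
With the tool pointing down it reaches from about 425 to 950 mm from the base axis. Payload 3.5 kg.
Tool frame: the origin (TCP) lies at the very end of the fingers, on their centre line; the grasp point (between the pads) lies 19 mm behind it; z points along the fingers, y is the line along which they close (so a half turn about z gives the same grasp; the last joint's range is limited). The gripper opens to 85 mm and grips with 20 to 120 N. Pads are 22 mm wide; open, the fingers measure 114 mm over their backs; the gripper's body (76 mm by 85 mm) begins 54 mm behind the grasp point. The pads swing forward as they close: fully open they stand 13 mm farther back than shut.
Start: joints at [62.796, 16.404, 90.338, -0, 73.258, -8.594], TCP at [215.369, 639.705, 231.325] pointing down, gripper open.
Joint ranges: [-158.93, 158.93], [-51.34, 127.21], [12.03, 142.37], [-87.48, 267.48], [13.55, 161.25], [-162.69, 162.69]. Speed limits (degrees/s): [159.86, 159.86, 180, 180, 180, 180].

INTERFACE

Orientations are given as a 3x3 rotation matrix whose columns are the frame's x, y, z axes.
In Python, from workcell import bot gives the robot as it stands.
- The arm moves only by the tool move_arm, never from a script. Its argument "steps" is a list of rows, each an object with "slide": the shift along the tool's x, y, z in m, a list of three; "twist": the turn about the tool's z in rad. A call has 1 to 8 rows; each row is the pose to reach, as a shift and turn from the pose commanded when the call began, along the tool's axes at that moment; what a row does not reach only later rows make up. A row lasts 1/12 s, in which the tool goes at most 41.7 mm and 7.16 degrees, less where a joint would pass 70% of its speed; a pose out of reach is approached as far as the arm can. A call with a gripper value outside its range is refused whole. "grip" is the closure, from 0 (fully open) to 1 (shut), set as the call begins (left out, the last holds). The fingers move at their own pace and stop on an object; "squeeze" is the grip in N (left out, the last holds). Time passes only in rows, so rows that repeat a pose let the fingers close. It gives the time, the measured TCP pose, the force, the opening and the grip force at its end, in the units of the state.
- bot.state(): the state, without advancing time (a new reading comes with each control period).
- bot.capture(name): name is "scene" or "top"; returns a dict with "color" (400x640x3 uint8, blue, green, red), "fovy" (degrees; the focal length in pixels is half the picture's height over the tangent of half this angle, whatever the lens; pixels are square), "cx", "cy" (the principal point, pixels), "R" (3x3) and "t" (3): a world point X has camera coordinates R X + t. Camera axes: x right, y down, z forward; pixel columns grow to the right and rows downward; lengths in mm; the calibration is good to about 2 mm. A picture is of the moment at which its call begins. There is no depth.
- bot.close_job(): hands the job in; it is judged then, once.
Trained networks look in a picture, given as the dict that the camera call returned (one of the last four; its "shot" number tells which), for a name from the list of things; names that differ only in an ending like _2 or _b are one class to them, and where a whole thing is asked for, a point or a joint stands for the part that bears it (a point fixed in the world has none). Each returns a list of dicts, best first, with "score" (0 to 1); they miss things now and then, are a little off and sometimes report something else, mostly with a low value. They report only what shows in the picture. A call takes as long as a camera call. They do not tell look-alikes from the thing itself.
- bot.outline_of(picture, name): "mask" (400x640 bool, what is visible of it) and "pixel" ([row, column] in pixels, amid what is visible of it).
- bot.mark_of(picture, name): "pixel" ([row, column] in pixels: a listed point, or the origin of a listed thing).
The state is a dict: "time": time; "joint_pos": joint angles; "qd": joint speeds; "effort": joint torques, N m; "ee_pos": TCP position; "tool_rot": TCP orientation; "contact_force": force on the tool from outside, world axes, zero at the start; "moment": the same for the moment, N m; "opening": finger opening in mm; "grip_force": force on a finger pad.
Only numpy, scipy, OpenCV 4.12 (cv2) and the standard library are available. Lean on these libraries where they do the work, as an engineer would, in place of code of your own. Each camera call takes 0.05 s, during which the arm holds its last target. There are 200 camera calls.

TASK

Trial-fit the balance-bike frame stub in its cradle: take the seat post out of the drilled block, push it fully home down into the seat tube and let go of it, then press the kickstand down past its centre so that it snaps fully down. Finally take the frame by its top bar, bring it upright and keep holding it there: it tips back when let go, so finish while still holding the bar.

Things in the scene. Friction and masses are not known exactly. Their poses are not given: they have to be found in the camera images.
- cradle: the fixed plywood base plate (170 x 250 x 12 mm) with two steel ears that carry the frame's tipping axis and a bracket with rubber-headed bolts that the frame leans on at first. Origin: centre of its underside, on the bench. Its y axis runs along the frame, its x axis is the way the frame tips back, z up. The tipping axis is parallel to y, 35 mm above the origin
- bar_grip (a point): the frame's round steel top bar, 22 mm thick and 158 mm long, part of the frame; its y axis lies along the bar, which reaches from 43 mm on its -y side to 115 mm on its +y side of this point. Origin: on the bar's axis, where it is best taken from above (pinched across the bar); 140 mm above the tipping axis and 50 mm to the -y side of the frame's middle. Tips with the frame. A round bar turns in a pinch, so the hand may stay pointing down. (The rules call the bar frame_c0.)
- frame (a joint): tip of the frame in its cradle, rad: 0 upright, 0.2 leaning back on the bolts (as found), -0.12 leaning fully the other way; the mass (about 1.2 kg) and a spring in the pivot push it back to 0.2 with about 0.5 N m at upright (about 4 N at the bar) and about 0.6 N m when leaning
- tube_mouth (a point): centre of the open upper end of the upright steel seat tube at the frame's +y end (outside 29 mm wide at the mouth, bore 15 mm, 70 mm deep to its closed floor); z points up out of the tube along its axis, which leans with the frame
- post_grip (a point): the steel seat post: round shaft 10 mm thick with a thicker round head 18 mm thick and 45 mm high at its top, 150 mm long in all, about 90 g. This point is on its axis in the head, 20 mm below its top and 130 mm above its foot; z points up along the post. Being round, it can swing between the pads about the line on which they close, so pinch it across the frame (along the cradle's x axis) for it to follow the tube's lean
- post_tip (a point): centre of the seat post's foot (lower end, chamfered)
- post_block: the wooden block (70 x 90 x 45 mm, fixed) in which the post stands loosely at first, 35 mm deep in a 12 mm hole in the middle of its top. Origin: centre of its underside
- kickstand (a joint): angle of the kickstand, rad: 0 folded (as found), 1.64 fully down; an over-centre spring pushes it back to 0 below about 0.5 and snaps it down to 1.64 beyond; it takes about 0.2 N m at first (about 3 N at the press point) and less towards the centre, so that pressing the leg down 40 to 50 mm at the press point is enough
- stand_press (a point): on the axis of the kickstand's leg (12 mm round bar, 115 mm long, rubber foot on its last 24 mm), 75 mm from its pivot: press here from above. Folded, the leg sticks out nearly level along the cradle's -y, 76 mm in front (-x) of the frame's plane, its pivot 125 mm above the bench when upright. Pivot and spring reach about 20 mm above the leg: keep a wide hand clear of them
Not all that is in view belongs to the job. Of the things shaped like the part that bears post_grip, the bare steel one is meant.

How it is judged (in metres and radians):
On the way, in this order (a step that is already met when the one before it is completed fails the run):
1. the seat post is home in the seat tube and let go (z of post_tip in the frame of tube_mouth below -0.062 m and distance between post_tip and tube_mouth below 0.08 m and angle between the z axis of post_tip and the z axis of tube_mouth, either way round below 0.15 rad and contact force between the fingers and anything else below 0.1 N), for 0.2 s.
2. the kickstand has gone over centre and is fully down (value of joint kickstand above 1.5 rad), for 0.2 s.
At the end, for the whole second after the job is handed in: the frame stands upright within 0.06 rad and still, held by the fingers on its top bar (more than 1 N), with the kickstand fully down (joint above 1.5) and the seat post home in the tube (foot at least 62 mm below the mouth) (value of joint frame between -0.06 and 0.06 rad and velocity of joint frame between -0.1 and 0.1 rad/s and contact force between the fingers and frame_c0 above 1 N and value of joint kickstand above 1.5 rad and z of post_tip in the frame of tube_mouth below -0.062 m and distance between post_tip and tube_mouth below 0.08 m and angle between the z axis of post_tip and the z axis of tube_mouth, either way round below 0.15 rad); the arm keeps its last pose, push and grip.
It also fails if it takes over 64 s, if anything falls off the work surface, if the arm or the gripper's body presses on something with over 40 N, if the wrist force passes 120 N, or if a joint passes its speed limit or range.

## Working session

There is one attempt and no reset: what is moved stays moved. The work goes in short steps, Python scripts to look and compute and a tool call to move; the robot and the scene stay as the last step left them, time stands still between calls to the robot, and variables do not carry over. Pictures are saved under pics/ and viewed, at most 10 in all, crops included, and the job is handed in when it is done.

Besides the shell and the picture viewer there is one more tool, called after "Request:" as name(argument=value, ...) on one line, values as JSON. move_arm: Moves the arm, as the interface text tells. Its arguments: {"type":"object","properties":{"steps":{"type":"array"},"grip":{"type":"number"},"squeeze":{"type":"number"}},"required":["steps"]}

```bash
mkdir -p pics; cat > h.py <<'E'
import numpy as np, cv2
from workcell import bot
def K(p):
    f=200/np.tan(np.radians(p['fovy'])/2); return f
def ray(p,px):
    f=K(p); R=np.array(p['R']);t=np.array(p['t'])
    d=R.T@np.array([(px[1]-p['cx'])/f,(px[0]-p['cy'])/f,1]); return -R.T@t, d/np.linalg.norm(d)
def proj(p,X):
    c=np.array(p['R'])@np.array(X)+np.array(p['t']); f=K(p); return [round(p['cy']+f*c[1]/c[2],1),round(p['cx']+f*c[0]/c[2],1)]
def tri(rs):
    A=0;b=0
    for o,d in rs:
        M=np.eye(3)-np.outer(d,d);A=A+M;b=b+M@o
    X=np.linalg.solve(A,b); return X,[np.linalg.norm((np.eye(3)-np.outer(d,d))@(X-o)) for o,d in rs]
def atz(p,px,z):
    o,d=ray(p,px); return o+d*(z-o[2])/d[2]
E
python3 - <<'E'
from h import *
np.set_printoptions(precision=1,suppress=True)
P={n:bot.capture(n) for n in('scene','top')}
for n,p in P.items():
    cv2.imwrite(f'pics/{n}0.png',p['color']); print(n,p['fovy'],'cam',-np.array(p['R']).T@np.array(p['t']))
for k in ['cradle','bar_grip','tube_mouth','post_grip','post_tip','post_block','stand_press']:
    for n,p in P.items():
        print(k,n,[(np.round(m['pixel'],1).tolist(),round(m['score'],2)) for m in bot.mark_of(p,k)[:4]])
E
```

```text
scene 47.209648443022346 cam [  34.1 -829.   678.1]
top 53.14627190442584 cam [360.9 -73.  978.1]
cradle scene [([197.3, 288.0], 0.67)]
cradle top [([209.1, 252.9], 0.97)]
bar_grip scene [([148.1, 307.2], 0.66)]
bar_grip top [([194.9, 266.8], 0.68)]
tube_mouth scene [([123.9, 287.3], 0.56), ([199.7, 292.4], 0.16)]
tube_mouth top [([179.9, 206.5], 0.66)]
post_grip scene [([254.1, 356.6], 0.83)]
post_grip top [([190.2, 439.3], 0.67), ([232.0, 434.2], 0.65)]
post_tip scene [([300.7, 352.4], 0.7), ([150.3, 304.3], 0.69), ([127.8, 289.1], 0.45)]
post_tip top [([200.3, 428.5], 0.66), ([239.2, 418.9], 0.5)]
post_block scene [([295.0, 393.1], 0.62)]
post_block top [([205.5, 423.0], 0.86), ([193.4, 263.3], 0.23)]
stand_press scene [([175.3, 275.2], 0.52)]
stand_press top [([242.3, 283.2], 0.89), ([192.0, 266.0], 0.67)]
```

View pics/scene0.png

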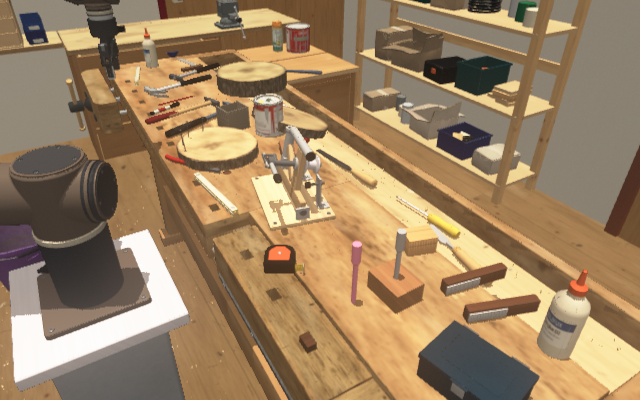

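View pics/top0.png

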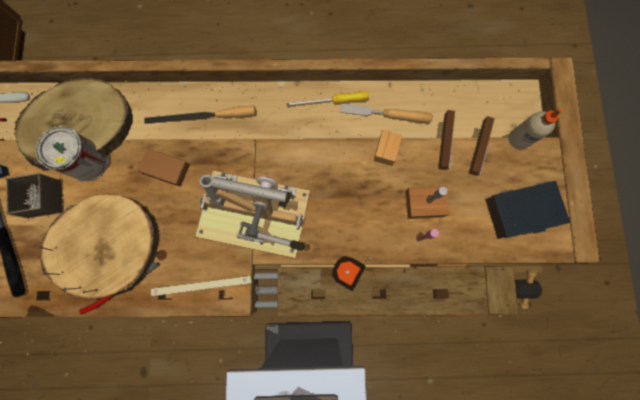

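The bare steel post stands in the block (scene about row 240, col 400; top about 193, 440). The pink look-alike stands apart on the bench (scene 254, 356; top 235, 430). The steel one fits the description, so I'll confirm it in one crop and measure.

```bash
python3 - <<'E'
from h import *
np.set_printoptions(precision=1,suppress=True)
P={n:bot.capture(n) for n in('scene','top')}
s,t=P['scene'],P['top']
a=cv2.resize(s['color'][215:315,330:440],(440,400),interpolation=2)
b=cv2.resize(t['color'][160:270,190:320],(0,0),fx=3,fy=3,interpolation=2)
c=cv2.resize(s['color'][115:235,240:340],(300,360),interpolation=2)
im=np.zeros((600,800,3),np.uint8); 
im[:330,:390]=b; im[:360,400:700]=c
a=a[:, :]; a=cv2.resize(a,(264,240)); im[360:600,400:664]=a
d=cv2.resize(t['color'][170:260,395:460],(0,0),fx=2.8,fy=2.8,interpolation=2); im[335:335+d.shape[0],:d.shape[1]]=d
cv2.imwrite('pics/crop1.png',im)
def best(p,k,i=0): return bot.mark_of(p,k)[i]['pixel']
for k in ['cradle','bar_grip','tube_mouth','stand_press','post_block']:
    try: print(k,tri([ray(s,best(s,k)),ray(t,best(t,k))]))
    except Exception as e: print(k,e)
for k in ['cradle','post_block']:print(k,[atz(p,best(p,k),0) for p in (s,t)])
# post outlines
for n,p in P.items():
    for m in bot.outline_of(p,'post_grip')[:4]: print(n,'post',m['pixel'],m['score'],m['mask'].sum(), p['color'][m['mask']].mean(0))
    for m in bot.mark_of(p,'post_grip'): print(n,'grip',m['pixel'],m['score'])
# cradle outline
for n,p in P.items():
    m=bot.outline_of(p,'cradle')[0]['mask'].astype(np.uint8)
    c=max(cv2.findContours(m,0,2)[0],key=cv2.contourArea)
    h=cv2.minAreaRect(c); bx=cv2.boxPoints(h); 
    hull=cv2.approxPolyDP(cv2.convexHull(c),4,True)[:,0]
    print(n,'cradle poly',[atz(p,[q[1],q[0]],12) for q in hull])
E
```

```text
cradle (array([516.5,  95.7,   8.4]), [np.float64(6.442467343383611), np.float64(6.442467343383369)])
bar_grip (array([533.5,  46.7, 167.4]), [np.float64(3.654715659673228), np.float64(3.654715659673321)])
tube_mouth (array([560.6, 169.6, 167. ]), [np.float64(2.560284700306374), np.float64(2.5602847003062235)])
stand_press (array([436.8,   5.5, 141.6]), [np.float64(2.1951987280969076), np.float64(2.195198728096734)])
post_block (array([ 523.6, -322.1,   -7.1]), [np.float64(2.262185674980822), np.float64(2.2621856749808513)])
cradle [array([516.3, 109.2,   0. ]), array([523.9,  94.6,   0. ])]
post_block [array([ 520.8, -328. ,    0. ]), array([ 520.5, -319.1,    0. ])]
scene post [247.4, 397.3] 0.93 363 [112.4 129.6 147.9]
scene post [262.4, 376.2] 0.53 191 [185.1 169.8 244.1]
scene grip [239.1, 399.5] 0.93
scene grip [257.4, 380.9] 0.57
top post [193.3, 440.0] 0.73 169 [ 84.4 100.2 116.9]
top post [206.0, 395.3] 0.58 321 [121.2 113.2 183.1]
top post [240.7, 273.9] 0.18 501 [ 87.9 104.2 112.4]
top grip [190.2, 442.8] 0.73
top grip [192.4, 386.6] 0.7
scene cradle poly [array([721.2, 489.5,  12. ]), array([688.3, 239.3,  12. ]), array([559.1, -50.1,  12. ]), array([401.2, -13.7,  12. ]), array([458.1, 222.2,  12. ]), array([551.1, 344.6,  12. ])]
top cradle poly [array([566. , -39.7,  12. ]), array([426.4, -22.4,  12. ]), array([408. ,  -0.6,  12. ]), array([464.8, 236.1,  12. ]), array([614. , 221.2,  12. ]), array([623.6, 194. ,  12. ]), array([604.4,  59.1,  12. ])]
```

View pics/crop1.png

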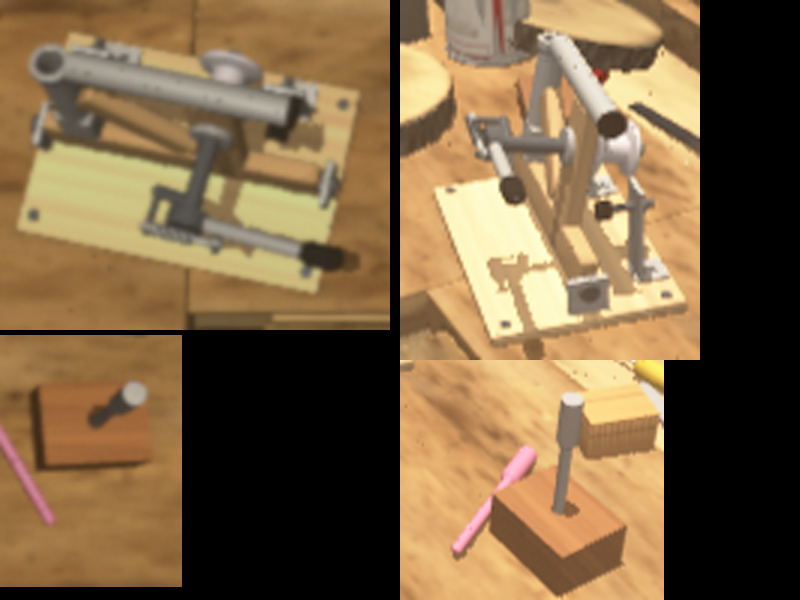

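The crop confirms the bare steel post standing in the block. The pink look-alike has since toppled and now lies beside the block. Next I'll compute the poses.

```bash
python3 - <<'E'
from h import *
np.set_printoptions(precision=1,suppress=True)
P={n:bot.capture(n) for n in('scene','top')}
s,t=P['scene'],P['top']
C=np.array([atz(t,q,12) for q in [(236,196),(257.3,297.3),(190.7,309.3),(171.7,212.7)]])
print(C, C.mean(0), [np.linalg.norm(C[i]-C[i-1]) for i in range(4)])
v=(C[0]-C[1])+(C[3]-C[2]); yaw=np.arctan2(-v[0],v[1]); print('yaw',np.degrees(yaw))
v=(C[3]-C[0])+(C[2]-C[1]); print('yaw x',np.degrees(np.arctan2(v[1],v[0])))
X=np.array([np.cos(yaw),np.sin(yaw),0]);Y=np.array([-np.sin(yaw),np.cos(yaw),0]);Z=np.array([0,0,1])
o=C.mean(0);o[2]=0; u=np.sin(.2)*X+np.cos(.2)*Z
print('pred bar_grip',o+35*Z+140*u-50*Y)
tm=np.array([560.6,169.6,167]);print('mouth in cradle',[(tm-o)@a for a in(X,Y,Z)])
print('sp in cradle',[(np.array([436.8,5.5,141.6])-o)@a for a in(X,Y,Z)])
print('post grip',tri([ray(s,(239.1,399.5)),ray(t,(190.2,442.8))]), atz(s,(239.1,399.5),140),atz(t,(190.2,442.8),140))
for n,p in P.items():
    print(n,[(np.round(m['pixel'],1),round(m['score'],2)) for m in bot.mark_of(p,'post_grip')])
st=bot.state();print(st['tool_rot'],st['time'],st['opening'])
E
```

```text
[[462.3 236.   12. ]
 [404.7  -8.4  12. ]
 [566.7 -40.4  12. ]
 [621.9 199.7  12. ]] [513.9  96.7  12. ] [np.float64(163.66487745247525), np.float64(251.118867265334), np.float64(165.17066443573532), np.float64(246.38385500701517)]
yaw -13.110210433164237
yaw x -11.997177685024958
pred bar_grip [529.7  41.7 172.2]
mouth in cradle [np.float64(28.92936174615122), np.float64(81.57705268672827), np.float64(167.0)]
sp in cradle [np.float64(-54.42189926228905), np.float64(-106.32669205590018), np.float64(141.6)]
post grip (array([ 528.2, -327.1,  142.2]), [np.float64(4.43891691705296), np.float64(4.438916917052872)]) [ 525.3 -324.3  140. ] [ 532.6 -330.3  140. ]
scene [(array([236.4, 398. ]), 0.88), (array([259.3, 378.2]), 0.8), (array([175.2, 276. ]), 0.34)]
top [(array([193.2, 386.7]), 0.89), (array([191.8, 440.2]), 0.68)]
[[-0.9  0.3 -0. ]
 [ 0.3  0.9  0. ]
 [ 0.   0.  -1. ]] 2.1 85.49520918664584
```

Request:
move_arm(steps=[{"slide":[-0.035,-0.022,-0.01],"twist":-0.02},{"slide":[-0.07,-0.044,-0.02],"twist":-0.05},{"slide":[-0.105,-0.066,-0.03],"twist":-0.1},{"slide":[-0.14,-0.088,-0.04],"twist":-0.1},{"slide":[-0.175,-0.11,-0.05],"twist":-0.1},{"slide":[-0.21,-0.132,-0.06],"twist":-0.1},{"slide":[-0.245,-0.154,-0.06],"twist":-0.1},{"slide":[-0.28,-0.176,-0.06],"twist":-0.1}], grip=0)

```text
time: 2.77
ee_pos: [423.0, 385.6, 293.0]
tool_rot: [[-0.975, 0.223, 0.003], [0.223, 0.975, 0.002], [-0.002, 0.002, -1.0]]
contact_force: [1.1, 0.7, -1.2]
opening: 85.0
grip_force: 0.0
```

```bash
cat >> h.py <<'E'
def to(g):
    s=bot.state(); R=np.array(s['tool_rot']); p=np.array(s['ee_pos'])
    print('t',round(s['time'],2),'p',np.round(p,1),'yang',round(float(np.degrees(np.arctan2(R[1,1],R[0,1]))),2),'F',np.round(s['contact_force'],1),'op',round(s['opening'],1),'gf',round(s['grip_force'],1))
    for q in g: print(q,'slide',np.round(R.T@(np.array(q)-p)/1000,4))
E
python3 -c "
from h import *
to([(510,200,300),(526,-60,300),(526,-325,300),(526,-325,121)])"
```

```text
t 2.77 p [423.  385.6 293. ] yang 77.14 F [ 1.1  0.7 -1.2] op 85.0 gf 0.0
(510, 200, 300) slide [-0.1261 -0.1616 -0.0071]
(526, -60, 300) slide [-0.1996 -0.4115 -0.0075]
(526, -325, 300) slide [-0.2586 -0.6699 -0.0079]
(526, -325, 121) slide [-0.2582 -0.6702  0.1711]
```

Request:
move_arm(steps=[{"slide":[-0.025,-0.032,-0.002]},{"slide":[-0.05,-0.064,-0.005]},{"slide":[-0.075,-0.096,-0.007]},{"slide":[-0.1,-0.128,-0.007]},{"slide":[-0.123,-0.16,-0.007]},{"slide":[-0.135,-0.198,-0.007]},{"slide":[-0.147,-0.236,-0.007]},{"slide":[-0.158,-0.274,-0.007]}])

```text
validation failed for argument at $.st...
```

Request:
move_arm(steps=[{"slide":[-0.01,-0.038,0]},{"slide":[-0.02,-0.076,0]},{"slide":[-0.03,-0.114,0]},{"slide":[-0.04,-0.152,0]},{"slide":[-0.05,-0.19,0]},{"slide":[-0.06,-0.228,0]},{"slide":[-0.07,-0.266,0]},{"slide":[-0.08,-0.304,0]}])

```text
validation failed for argument at $.st...
```

```bash
python3 -c "
from h import *
to([(526,-325,200),(526,-325,121)])"
```

```text
t 2.77 p [423.  385.6 293. ] yang 77.14 F [ 1.1  0.7 -1.2] op 85.0 gf 0.0
(526, -325, 200) slide [-0.2584 -0.6701  0.0921]
(526, -325, 121) slide [-0.2582 -0.6702  0.1711]
```

Request:
move_arm(steps=[{"slide":[-0.025,-0.032,-0.002],"twist":0},{"slide":[-0.05,-0.064,-0.005],"twist":0},{"slide":[-0.075,-0.096,-0.007],"twist":0},{"slide":[-0.1,-0.128,-0.007],"twist":0},{"slide":[-0.123,-0.16,-0.007],"twist":0},{"slide":[-0.135,-0.198,-0.007],"twist":0},{"slide":[-0.147,-0.236,-0.007],"twist":0},{"slide":[-0.158,-0.274,-0.007],"twist":0}])

```text
time: 3.43
ee_pos: [514.8, 82.7, 298.5]
tool_rot: [[-0.975, 0.223, 0.001], [0.223, 0.975, -0.0], [-0.001, 0.0, -1.0]]
contact_force: [1.6, 0.5, 1.1]
opening: 85.6
grip_force: 0.0
```

Request:
move_arm(steps=[{"slide":[-0.01,-0.038,0],"twist":0},{"slide":[-0.02,-0.076,0],"twist":0},{"slide":[-0.03,-0.114,0],"twist":0},{"slide":[-0.04,-0.152,0],"twist":0},{"slide":[-0.05,-0.19,0],"twist":0},{"slide":[-0.06,-0.228,0],"twist":0},{"slide":[-0.07,-0.266,0],"twist":0},{"slide":[-0.08,-0.304,0],"twist":0}])

```text
time: 4.1
ee_pos: [524.6, -231.5, 298.6]
tool_rot: [[-0.975, 0.223, 0.001], [0.223, 0.975, -0.0], [-0.001, -0.0, -1.0]]
contact_force: [0.5, -0.3, 0.1]
opening: 85.6
grip_force: 0.0
```

```bash
python3 -c "
from h import *
to([(526,-325,200),(526,-325,121)])"
```

```text
t 4.1 p [ 524.6 -231.5  298.6] yang 77.1 F [ 0.5 -0.3  0.1] op 85.6 gf 0.0
(526, -325, 200) slide [-0.0221 -0.0908  0.0986]
(526, -325, 121) slide [-0.0221 -0.0908  0.1776]
```

Request:
move_arm(steps=[{"slide":[-0.01,-0.04,0],"twist":0},{"slide":[-0.02,-0.08,0],"twist":0},{"slide":[-0.02,-0.08,0],"twist":0},{"slide":[-0.02,-0.08,0],"twist":0},{"slide":[-0.02,-0.08,0],"twist":0}])

```text
time: 4.52
ee_pos: [526.5, -311.7, 298.1]
tool_rot: [[-0.975, 0.223, -0.0], [0.223, 0.975, 0.001], [0.001, 0.001, -1.0]]
contact_force: [0.4, 0.5, -0.4]
opening: 85.5
grip_force: 0.0
```

```bash
python3 - <<'E'
from h import *
np.set_printoptions(precision=1,suppress=True)
P={n:bot.capture(n) for n in('scene','top')}
for n,p in P.items():
    print(n,[(np.round(m['pixel'],1),round(m['score'],2)) for m in bot.mark_of(p,'post_grip')],[(m['pixel'],round(m['score'],2)) for m in bot.outline_of(p,'post_block')],proj(p,(526,-325,140)))
to([(526,-325,200),(526,-325,121)])
E
```

```text
scene [(array([287.7, 394.7]), 0.72), (array([261.3, 377.8]), 0.63), (array([237.6, 400.4]), 0.59), (array([295.4, 392.1]), 0.51)] [([287.2, 394.1], 0.67)] [np.float64(239.2), np.float64(400.0)]
top [(array([189.9, 386.4]), 0.66)] [([194.7, 412.1], 0.91)] [np.float64(193.3), np.float64(440.6)]
t 4.82 p [ 526.9 -310.8  298.7] yang 77.22 F [0.6 0.2 0.1] op 85.3 gf 0.0
(526, -325, 200) slide [-0.  -0.   0.1]
(526, -325, 121) slide [-0.  -0.   0.2]
```

Request:
move_arm(steps=[{"slide":[-0.003,-0.014,0.03],"twist":0},{"slide":[-0.003,-0.014,0.07],"twist":0},{"slide":[-0.003,-0.014,0.11],"twist":0},{"slide":[-0.003,-0.014,0.145],"twist":0},{"slide":[-0.003,-0.014,0.168],"twist":0},{"slide":[-0.003,-0.014,0.178],"twist":0},{"slide":[-0.003,-0.014,0.178],"twist":0},{"slide":[-0.003,-0.014,0.178],"twist":0}])

```text
time: 5.48
ee_pos: [527.1, -326.4, 121.3]
tool_rot: [[-0.975, 0.222, 0.001], [0.222, 0.975, -0.001], [-0.001, -0.001, -1.0]]
contact_force: [0.1, -0.5, 1.2]
opening: 85.7
grip_force: 0.0
```

Request:
move_arm(steps=[{"slide":[0,0,0],"twist":0},{"slide":[0,0,0],"twist":0},{"slide":[0,0,0],"twist":0},{"slide":[0,0,0],"twist":0},{"slide":[0,0,0],"twist":0},{"slide":[0,0,0],"twist":0},{"slide":[0,0,0],"twist":0},{"slide":[0,0,0],"twist":0}], grip=1, squeeze=25)

```text
time: 6.15
ee_pos: [526.7, -326.2, 120.9]
tool_rot: [[-0.975, 0.223, 0.001], [0.223, 0.975, 0.0], [-0.001, 0.0, -1.0]]
contact_force: [-0.9, 2.3, 3.5]
opening: 17.2
grip_force: 25.1
```

```bash
python3 - <<'E'
from h import *
to([])
s=bot.capture('scene'); im=cv2.resize(s['color'][170:320,320:460],(0,0),fx=4,fy=4,interpolation=2);cv2.imwrite('pics/g1.png',im)
E
```

```text
t 6.15 p [ 526.7 -326.2  120.9] yang 77.11 F [-0.9  2.3  3.5] op 17.2 gf 25.1
```

View pics/g1.png

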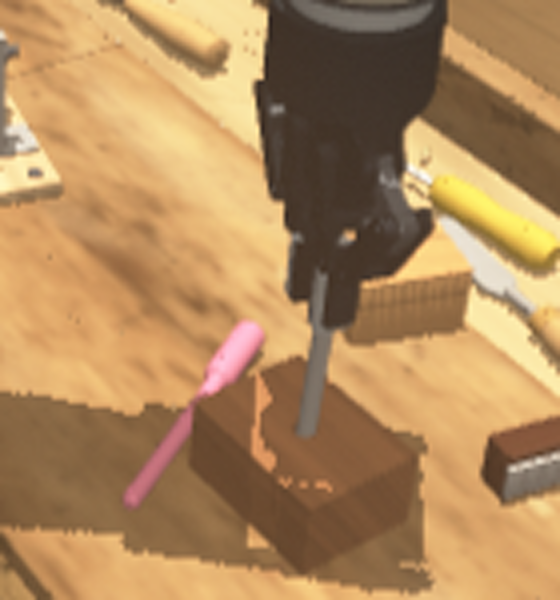

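The steel post is held, with the opening at 17 mm on its 18 mm head. Next I'll lift it and carry it toward the tube.

Request:
move_arm(steps=[{"slide":[0,0,-0.015],"twist":0},{"slide":[0,0,-0.04],"twist":0},{"slide":[0,0,-0.07],"twist":0},{"slide":[0,0,-0.1],"twist":0},{"slide":[0,0,-0.13],"twist":0},{"slide":[0,0,-0.16],"twist":0},{"slide":[0,0,-0.185],"twist":0},{"slide":[0,0,-0.2],"twist":0}])

```text
time: 6.87
ee_pos: [526.8, -327.1, 323.6]
tool_rot: [[-0.975, 0.223, 0.003], [0.223, 0.975, -0.003], [-0.004, -0.003, -1.0]]
contact_force: [0.8, -0.5, -0.1]
opening: 17.1
grip_force: 24.7
```

Request:
move_arm(steps=[{"slide":[0.002,0.015,0],"twist":0},{"slide":[0.006,0.04,0],"twist":0},{"slide":[0.011,0.07,0],"twist":0},{"slide":[0.016,0.105,0],"twist":0},{"slide":[0.022,0.14,0],"twist":0},{"slide":[0.028,0.175,0],"twist":0},{"slide":[0.033,0.21,0],"twist":0},{"slide":[0.039,0.245,0],"twist":0}])

```text
time: 7.53
ee_pos: [541.9, -76.2, 317.8]
tool_rot: [[-0.975, 0.223, -0.003], [0.223, 0.975, 0.001], [0.003, 0.0, -1.0]]
contact_force: [1.2, -0.0, -1.6]
opening: 17.4
grip_force: 24.7
```

Request:
move_arm(steps=[{"slide":[0.006,0.035,0],"twist":0},{"slide":[0.011,0.07,0],"twist":0},{"slide":[0.017,0.105,0],"twist":0},{"slide":[0.022,0.14,0],"twist":0},{"slide":[0.027,0.17,0],"twist":0},{"slide":[0.031,0.197,0],"twist":0},{"slide":[0.035,0.22,0],"twist":0},{"slide":[0.038,0.235,0],"twist":0}])

```text
time: 8.2
ee_pos: [556.8, 161.7, 317.6]
tool_rot: [[-0.975, 0.221, -0.004], [0.221, 0.975, 0.0], [0.004, -0.001, -1.0]]
contact_force: [0.4, -0.5, -1.3]
opening: 17.2
grip_force: 24.7
```

Request:
move_arm(steps=[{"slide":[0.0,0.005,0],"twist":0},{"slide":[0,0.005,0],"twist":0},{"slide":[0,0.005,0],"twist":0},{"slide":[0,0.005,0],"twist":0},{"slide":[0,0.005,0],"twist":0},{"slide":[0,0.005,0],"twist":0}])

```text
time: 8.7
ee_pos: [559.6, 162.7, 320.3]
tool_rot: [[-0.975, 0.224, 0.0], [0.224, 0.975, -0.0], [-0.0, -0.0, -1.0]]
contact_force: [-0.1, 0.3, -1.2]
opening: 17.5
grip_force: 24.7
```

```bash
python3 - <<'E'
from h import *
np.set_printoptions(precision=1,suppress=True)
to([(560.6,169.6,320)])
P={n:bot.capture(n) for n in('scene','top')}
im=np.zeros((560,800,3),np.uint8)
im[:560,:400]=cv2.resize(P['scene']['color'][60:200,240:340],(400,560),interpolation=2)
im[:400,400:800]=cv2.resize(P['top']['color'][130:230,160:260],(400,400),interpolation=2)
cv2.imwrite('pics/a1.png',im)
for k in ['post_tip','post_grip','tube_mouth','bar_grip']:
    q={n:bot.mark_of(p,k) for n,p in P.items()}
    for n in q: print(k,n,[(np.round(m['pixel'],1).tolist(),round(m['score'],2)) for m in q[n][:3]])
    if all(q.values()): print(tri([ray(P[n],q[n][0]['pixel']) for n in P]))
E
```

```text
t 8.7 p [559.6 162.7 320.3] yang 77.04 F [-0.1  0.3 -1.2] op 17.5 gf 24.7
(560.6, 169.6, 320) slide [0. 0. 0.]
post_tip scene [([298.2, 350.8], 0.56), ([114.6, 294.1], 0.49)]
post_tip top [([237.9, 411.7], 0.51), ([174.6, 204.6], 0.49)]
(array([ 445.1, -288.6,   -4.4]), [np.float64(0.18987888802721511), np.float64(0.1898788880272471)])
post_grip scene [([258.3, 382.7], 0.71), ([175.4, 274.8], 0.46)]
post_grip top [([192.5, 386.5], 0.51)]
(array([ 562.4, -234. ,    8.7]), [np.float64(5.478667553866169), np.float64(5.47866755386612)])
tube_mouth scene [([129.2, 289.7], 0.6)]
tube_mouth top [([181.2, 205.5], 0.96)]
(array([559. , 171.4, 165.7]), [np.float64(1.4351508697244368), np.float64(1.4351508697243025)])
bar_grip scene [([197.8, 290.8], 0.47)]
bar_grip top [([194.9, 266.6], 0.69)]
(array([533.2,  74.2,  15. ]), [np.float64(26.73746681034218), np.float64(26.737466810342212)])
```

View pics/a1.png

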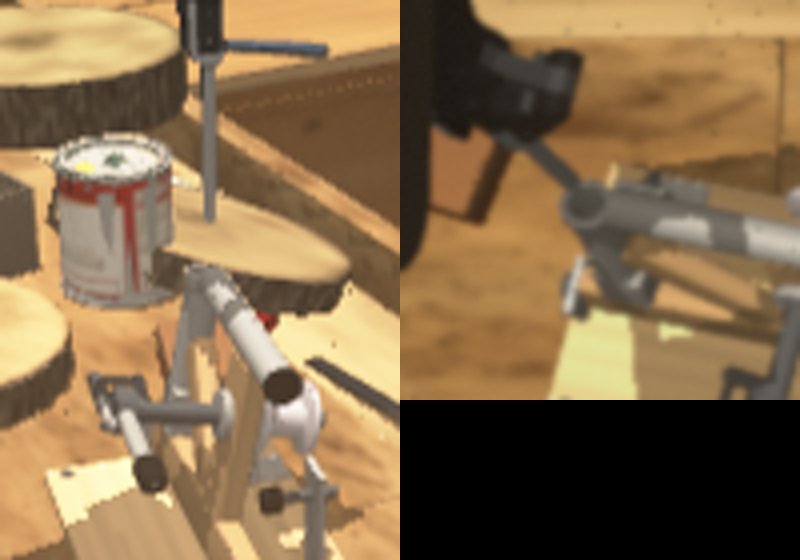

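```bash
python3 - <<'E'
from h import *
np.set_printoptions(precision=1,suppress=True)
P={n:bot.capture(n) for n in('scene','top')}
for n,p in P.items(): print(n,'tip pred',proj(p,(559.6,162.7,209)),'mouth pred',proj(p,(560,170.5,166.5)), bot.mark_of(p,'tube_mouth')[:1])
print(tri([ray(P['scene'],(114.6,294.1)),ray(P['top'],(174.6,204.6))]))
a=cv2.resize(P['scene']['color'][95:145,265:315],(400,400),interpolation=cv2.INTER_CUBIC)
b=cv2.resize(P['top']['color'][155:205,180:230],(400,400),interpolation=cv2.INTER_CUBIC)
cv2.imwrite('pics/a2.png',np.hstack([a,b]))
E
```

```text
scene tip pred [np.float64(115.1), np.float64(291.6)] mouth pred [np.float64(128.9), np.float64(290.7)] [{'pixel': [126.8, 291.0], 'score': 0.77}]
top tip pred [np.float64(176.4), np.float64(203.2)] mouth pred [np.float64(181.3), np.float64(205.5)] [{'pixel': [180.0, 206.3], 'score': 0.82}]
(array([563.9, 159.1, 210.5]), [np.float64(1.1845514179633432), np.float64(1.1845514179633614)])
```

View pics/a2.png

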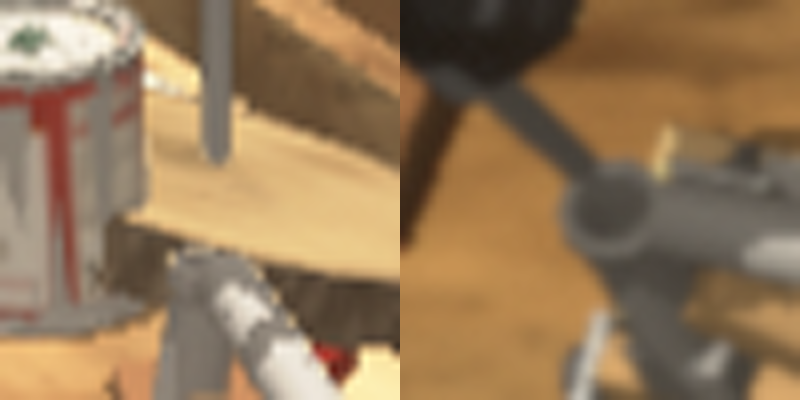

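Request:
move_arm(steps=[{"slide":[0,0.003,0.01],"twist":0},{"slide":[0,0.007,0.02],"twist":0},{"slide":[0,0.007,0.034],"twist":0},{"slide":[0,0.007,0.034],"twist":0},{"slide":[0,0.007,0.034],"twist":0},{"slide":[0,0.007,0.034],"twist":0}])

```text
time: 9.9
ee_pos: [560.9, 170.5, 285.8]
tool_rot: [[-0.975, 0.223, -0.001], [0.223, 0.975, -0.0], [0.001, -0.0, -1.0]]
contact_force: [0.6, -0.5, -0.4]
opening: 17.1
grip_force: 24.7
```

```bash
python3 - <<'E'
from h import *
np.set_printoptions(precision=1,suppress=True)
to([])
P={n:bot.capture(n) for n in('scene','top')}
for n,p in P.items(): print(n,'tip pred',proj(p,np.array(bot.state()['ee_pos'])-[0,0,111]),[[(np.round(m['pixel'],1),m['score']) for m in bot.mark_of(p,k)[:3]] for k in('tube_mouth','post_tip')])
a=cv2.resize(P['scene']['color'][95:145,265:315],(400,400),interpolation=cv2.INTER_CUBIC)
b=cv2.resize(P['top']['color'][155:205,180:230],(400,400),interpolation=cv2.INTER_CUBIC)
cv2.imwrite('pics/a3.png',np.hstack([a,b]))
E
```

```text
t 9.9 p [560.9 170.5 285.8] yang 77.12 F [ 0.6 -0.5 -0.4] op 17.1 gf 24.7
scene tip pred [np.float64(125.5), np.float64(291.1)] [[(array([125.6, 290.9]), 0.56)], [(array([295.7, 352.4]), 0.68), (array([126.4, 289.1]), 0.47), (array([128.3, 289.6]), 0.2)]]
top tip pred [np.float64(179.5), np.float64(204.2)] [[(array([180.3, 209.4]), 0.67), (array([177.8, 207.6]), 0.5)], [(array([237.8, 410.6]), 0.66), (array([179.2, 206.7]), 0.41)]]
```

View pics/a3.png

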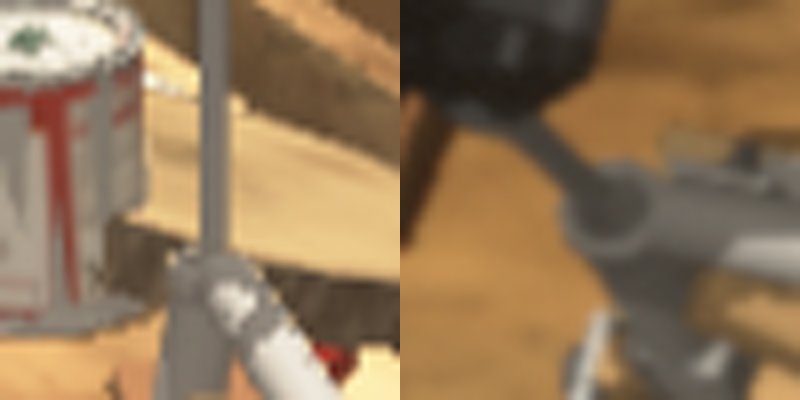

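Request:
move_arm(steps=[{"slide":[0,-0.001,0.004],"twist":0},{"slide":[0,-0.001,0.008],"twist":0},{"slide":[0,-0.001,0.012],"twist":0},{"slide":[0,-0.001,0.016],"twist":0},{"slide":[0,-0.001,0.016],"twist":0}])

```text
time: 10.62
ee_pos: [560.1, 169.4, 268.6]
tool_rot: [[-0.975, 0.223, -0.003], [0.223, 0.975, -0.0], [0.002, -0.001, -1.0]]
contact_force: [0.5, -0.6, -1.5]
opening: 17.2
grip_force: 24.7
```

Request:
move_arm(steps=[{"slide":[-0.004,0,0.004],"twist":0},{"slide":[-0.009,0,0.008],"twist":0},{"slide":[-0.014,0,0.012],"twist":0},{"slide":[-0.018,0,0.017],"twist":0},{"slide":[-0.02,0,0.022],"twist":0},{"slide":[-0.02,0,0.022],"twist":0}])

```text
time: 11.12
ee_pos: [580.2, 164.7, 246.4]
tool_rot: [[-0.975, 0.223, -0.002], [0.223, 0.975, -0.0], [0.002, -0.001, -1.0]]
contact_force: [-2.2, -0.2, -2.1]
opening: 17.5
grip_force: 25.0
```

Request:
move_arm(steps=[{"slide":[0.001,0,0.005],"twist":0},{"slide":[0.002,0,0.01],"twist":0},{"slide":[0.003,0,0.015],"twist":0},{"slide":[0.004,0,0.02],"twist":0},{"slide":[0.006,0,0.029],"twist":0},{"slide":[0.007,0,0.035],"twist":0},{"slide":[0.007,0,0.035],"twist":0}])

```text
time: 11.7
ee_pos: [572.6, 166.6, 211.6]
tool_rot: [[-0.975, 0.223, -0.002], [0.223, 0.975, -0.0], [0.002, -0.001, -1.0]]
contact_force: [-1.9, -0.7, -1.6]
opening: 17.3
grip_force: 25.2
```

```bash
python3 - <<'E'
from h import *
to([])
P={n:bot.capture(n) for n in('scene','top')}
a=cv2.resize(P['scene']['color'][60:160,240:340],(400,400),interpolation=cv2.INTER_CUBIC)
b=cv2.resize(P['top']['color'][130:230,180:280],(400,400),interpolation=cv2.INTER_CUBIC)
cv2.imwrite('pics/a4.png',np.hstack([a,b]))
E
```

```text
t 11.7 p [572.6 166.6 211.6] yang 77.13 F [-1.9 -0.7 -1.6] op 17.3 gf 25.2
```

View pics/a4.png

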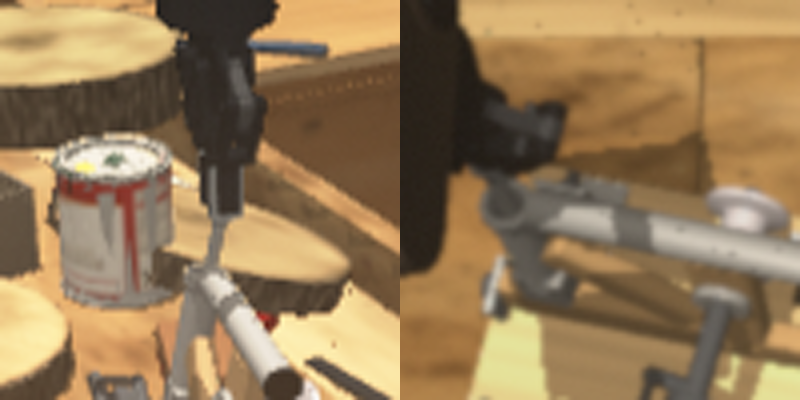

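The post is in the tube and follows its lean. Next I'll push it to the floor of the bore.

Request:
move_arm(steps=[{"slide":[0,0,0.003],"twist":0},{"slide":[0.001,0,0.005],"twist":0},{"slide":[0.001,0,0.007],"twist":0},{"slide":[0.001,0,0.007],"twist":0}])

```text
time: 12.13
ee_pos: [575.0, 166.3, 210.6]
tool_rot: [[-0.975, 0.222, 0.007], [0.222, 0.975, -0.001], [-0.008, 0.0, -1.0]]
contact_force: [-3.1, -3.4, 10.2]
opening: 17.7
grip_force: 26.9
```

Request:
move_arm(steps=[{"slide":[-0.001,0,0.003],"twist":0},{"slide":[-0.001,0,0.006],"twist":0},{"slide":[-0.001,0,0.006],"twist":0}])

```text
time: 12.38
ee_pos: [577.9, 165.7, 209.0]
tool_rot: [[-0.975, 0.222, 0.013], [0.222, 0.975, -0.002], [-0.013, 0.001, -1.0]]
contact_force: [-4.8, -5.0, 19.9]
opening: 17.4
grip_force: 28.4
```

Request:
move_arm(steps=[{"slide":[0,0,-0.008],"twist":0},{"slide":[0,0,-0.008],"twist":0},{"slide":[0,0,-0.008],"twist":0},{"slide":[0,0,-0.008],"twist":0},{"slide":[0,0,-0.008],"twist":0},{"slide":[0,0,-0.008],"twist":0}], grip=0)

```text
time: 12.88
ee_pos: [573.1, 166.8, 207.2]
tool_rot: [[-0.975, 0.223, -0.001], [0.223, 0.975, 0.0], [0.001, -0.0, -1.0]]
contact_force: [-0.0, 0.5, 0.5]
opening: 85.2
grip_force: 0.0
```

Request:
move_arm(steps=[{"slide":[0,0,-0.02],"twist":0},{"slide":[0,0,-0.05],"twist":0},{"slide":[0,0,-0.08],"twist":0},{"slide":[0,0,-0.1],"twist":0},{"slide":[0,0,-0.1],"twist":0},{"slide":[0,0,-0.1],"twist":0},{"slide":[0,0,-0.1],"twist":0}])

```text
time: 13.47
ee_pos: [572.8, 166.6, 306.4]
tool_rot: [[-0.975, 0.223, -0.003], [0.223, 0.975, -0.0], [0.003, -0.001, -1.0]]
contact_force: [0.3, -0.0, -1.5]
opening: 85.6
grip_force: 0.0
```

```bash
python3 - <<'E'
from h import *
np.set_printoptions(precision=1,suppress=True)
P={n:bot.capture(n) for n in('scene','top')}
s,t=P['scene'],P['top']
for k in ['post_grip','tube_mouth','stand_press','bar_grip']:
    print(k,[[(np.round(m['pixel'],1),round(m['score'],2)) for m in bot.mark_of(p,k)[:2]] for p in (s,t)])
X=np.array([.975,-.223,0]);u=np.sin(.2)*X+np.array([0,0,np.cos(.2)])
m=np.array([561,169.5,168]); print('pred top',[proj(p,m+80*u) for p in(s,t)],'pred grip',[proj(p,m+60*u) for p in(s,t)])
to([(437,5.5,300),(437,5.5,141.6)])
a=cv2.resize(s['color'][80:240,230:350],(450,600),interpolation=cv2.INTER_CUBIC)
cv2.imwrite('pics/a5.png',a)
E
```

```text
post_grip [[(array([260.6, 379.5]), 0.62), (array([106.7, 299.6]), 0.52)], [(array([191.7, 385. ]), 0.86), (array([161.9, 202.4]), 0.72)]]
tube_mouth [[(array([123.7, 289.5]), 0.71)], [(array([177.8, 208.7]), 0.57)]]
stand_press [[(array([176.2, 276.7]), 0.53)], [(array([242.6, 283. ]), 0.73)]]
bar_grip [[], [(array([195.5, 265.3]), 0.88)]]
pred top [[np.float64(99.9), np.float64(296.3)], [np.float64(163.0), np.float64(195.9)]] pred grip [[np.float64(107.2), np.float64(295.0)], [np.float64(167.7), np.float64(198.5)]]
t 13.97 p [573.4 166.6 308.1] yang 77.12 F [ 0.1  0.2 -0.8] op 85.6 gf 0.0
(437, 5.5, 300) slide [ 0.1 -0.2  0. ]
(437, 5.5, 141.6) slide [ 0.1 -0.2  0.2]
```

View pics/a5.png

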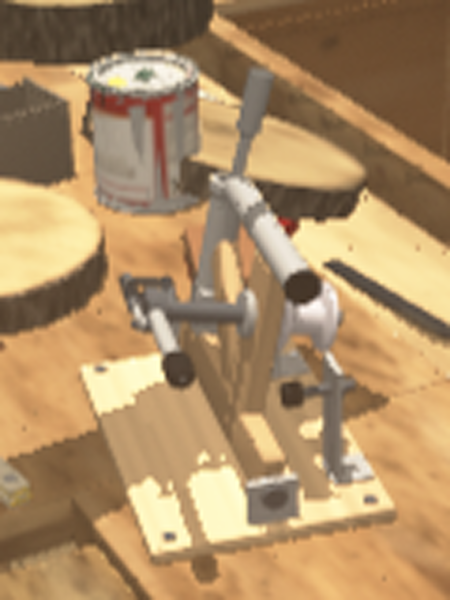

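The post is home: the head's top shows at row 99, as predicted. Now the kickstand, at about (436, 5).

Request:
move_arm(steps=[{"slide":[0.016,-0.032,0],"twist":0},{"slide":[0.033,-0.064,0],"twist":0},{"slide":[0.05,-0.096,0],"twist":0},{"slide":[0.067,-0.128,0],"twist":0},{"slide":[0.083,-0.16,0.02],"twist":0},{"slide":[0.098,-0.188,0.05],"twist":0},{"slide":[0.098,-0.188,0.08],"twist":0},{"slide":[0.098,-0.188,0.1],"twist":0}], grip=1)

```text
time: 14.63
ee_pos: [434.1, 4.2, 206.0]
tool_rot: [[-0.974, 0.226, -0.001], [0.226, 0.974, 0.0], [0.001, -0.0, -1.0]]
contact_force: [0.6, 0.6, -1.4]
opening: -0.3
grip_force: 0.0
```

Request:
move_arm(steps=[{"slide":[0,0,0.02],"twist":0},{"slide":[0,0,0.04],"twist":0},{"slide":[0,0,0.04],"twist":0},{"slide":[0,0,0.04],"twist":0},{"slide":[0,0,0.04],"twist":0}])

```text
time: 15.05
ee_pos: [436.9, 5.0, 169.7]
tool_rot: [[-0.975, 0.223, 0.002], [0.223, 0.975, -0.0], [-0.002, -0.0, -1.0]]
contact_force: [0.5, 0.3, 0.6]
opening: 0.0
grip_force: 0.0
```

```bash
python3 - <<'E'
from h import *
to([])
P={n:bot.capture(n) for n in('scene','top')}
a=cv2.resize(P['scene']['color'][90:210,230:330],(400,480),interpolation=cv2.INTER_CUBIC)
b=cv2.resize(P['top']['color'][170:270,220:320],(400,400),interpolation=cv2.INTER_CUBIC)
im=np.zeros((480,800,3),np.uint8);im[:,:400]=a;im[:400,400:]=b
cv2.imwrite('pics/a6.png',im)
print([[np.round(m['pixel'],1) for m in bot.mark_of(p,'stand_press')[:2]] for p in P.values()],[proj(p,bot.state()['ee_pos']) for p in P.values()])
E
```

```text
t 15.05 p [436.9   5.  169.7] yang 77.13 F [0.5 0.3 0.6] op 0.0 gf 0.0
[[array([176.2, 275.9])], []] [[np.float64(164.8), np.float64(277.9)], [np.float64(237.9), np.float64(285.1)]]
```

View pics/a6.png

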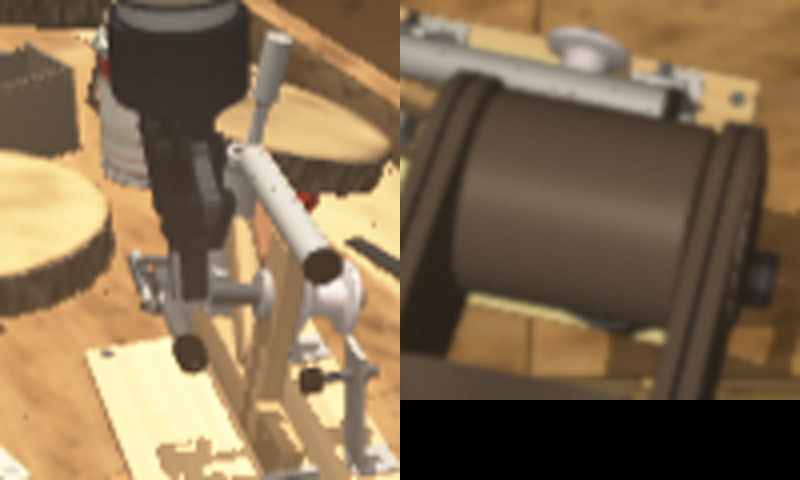

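Request:
move_arm(steps=[{"slide":[-0.002,0,0.01],"twist":0},{"slide":[-0.002,0,0.02],"twist":0},{"slide":[-0.002,0,0.03],"twist":0},{"slide":[-0.002,0,0.037],"twist":0},{"slide":[-0.002,0,0.037],"twist":0}])

```text
time: 15.67
ee_pos: [436.4, 5.1, 128.7]
tool_rot: [[-0.975, 0.223, -0.004], [0.223, 0.975, 0.001], [0.004, 0.0, -1.0]]
contact_force: [-0.4, -0.9, 0.2]
opening: 0.4
grip_force: 0.1
```

```bash
python3 - <<'E'
from h import *
to([])
P={n:bot.capture(n) for n in('scene','top')}
a=cv2.resize(P['scene']['color'][130:200,245:315],(560,560),interpolation=cv2.INTER_CUBIC)
cv2.imwrite('pics/a7.png',a); to([])
E
```

```text
t 15.67 p [436.4   5.1 128.7] yang 77.11 F [-0.4 -0.9  0.2] op 0.4 gf 0.1
t 15.77 p [437.3   4.9 130.3] yang 77.12 F [-0.9 -0.2  0.1] op -0.2 gf 0.2
```

View pics/a7.png

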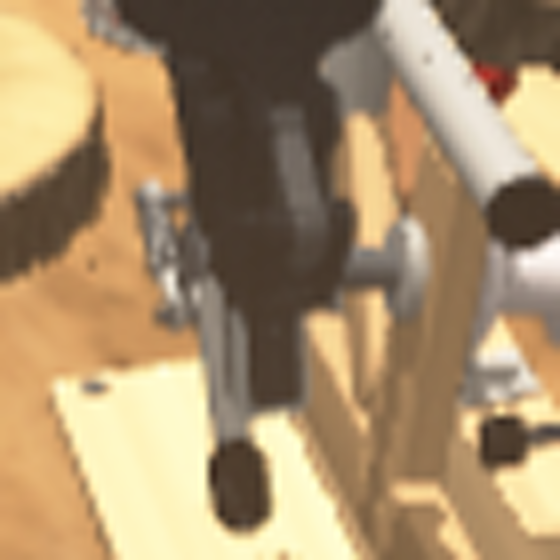

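The picture shows the kickstand foot lower than before: row 190, col 275, against 178, 277. The finger is close beside the leg. I've used up my picture views, so from here I'll work from numbers.

```bash
python3 - <<'E'
from h import *
np.set_printoptions(precision=1,suppress=True)
p=bot.capture('scene'); st=bot.state()
yaw=np.radians(-12.8);X=np.array([np.cos(yaw),np.sin(yaw),0]);Y=np.array([-np.sin(yaw),np.cos(yaw),0]);Z=np.array([0,0,1.])
u=np.sin(.2)*X+np.cos(.2)*Z; xf=np.cos(.2)*X-np.sin(.2)*Z
o=np.array([514.5,96.5,0])
piv=o+35*Z-76*xf+90*u-Y*31
print('piv',piv,proj(p,piv))
for th in np.arange(0,1.7,.2):
    d=-Y*np.cos(th)-u*np.sin(th)
    print(round(th,1),'press',piv+75*d,'foot mid',proj(p,piv+103*d),'press px',proj(p,piv+75*d))
g=p['color'][150:230,255:300].max(2); m=(g<75).astype(np.uint8)
n,l,s,c=cv2.connectedComponentsWithStats(m)
for i in range(1,n):
    if s[i,4]>12: print('dark',s[i,4],c[i][::-1]+[150,255],'rows',s[i,1]+150,s[i,1]+s[i,3]+150,'cols',s[i,0]+255,s[i,0]+s[i,2]+255)
print('tcp px',proj(p,st['ee_pos']),[(m['pixel'],m['score']) for m in bot.mark_of(p,'stand_press')])
to([])
E
```

```text
piv [452.4  78.8 138.3] [np.float64(162.1), np.float64(270.4)]
0.0 press [435.8   5.7 138.3] foot mid [np.float64(182.6), np.float64(280.9)] press px [np.float64(176.7), np.float64(277.9)]
0.2 press [433.3   7.8 123.7] foot mid [np.float64(189.9), np.float64(279.3)] press px [np.float64(181.9), np.float64(276.8)]
0.4 press [431.5  12.7 109.7] foot mid [np.float64(195.8), np.float64(277.4)] press px [np.float64(186.3), np.float64(275.4)]
0.6 press [430.5  20.3  96.8] foot mid [np.float64(200.2), np.float64(275.2)] press px [np.float64(189.6), np.float64(273.9)]
0.8 press [430.4  30.2  85.6] foot mid [np.float64(202.9), np.float64(272.9)] press px [np.float64(191.6), np.float64(272.2)]
1.0 press [431.2  42.1  76.5] foot mid [np.float64(203.9), np.float64(270.6)] press px [np.float64(192.5), np.float64(270.5)]
1.2 press [432.9  55.4  69.8] foot mid [np.float64(203.2), np.float64(268.3)] press px [np.float64(192.1), np.float64(268.9)]
1.4 press [435.3  69.6  65.9] foot mid [np.float64(200.9), np.float64(266.2)] press px [np.float64(190.6), np.float64(267.3)]
1.6 press [438.4  84.2  64.8] foot mid [np.float64(197.2), np.float64(264.3)] press px [np.float64(188.0), np.float64(265.9)]
dark 169 [158.2 276.7] rows 150 169 cols 269 289
tcp px [np.float64(179.4), np.float64(278.9)] [([183.0, 275.8], 0.65), ([148.5, 303.8], 0.38)]
t 15.87 p [438.    4.7 131.3] yang 77.12 F [-1.   0.3  0.5] op 0.0 gf 0.2
```

Request:
move_arm(steps=[{"slide":[0.003,0,0.002],"twist":0},{"slide":[0.006,0,0.008],"twist":0},{"slide":[0.007,0,0.014],"twist":0},{"slide":[0.008,0,0.021],"twist":0},{"slide":[0.009,0,0.028],"twist":0},{"slide":[0.01,0,0.028],"twist":0}])

```text
time: 16.37
ee_pos: [426.5, 7.4, 101.1]
tool_rot: [[-0.975, 0.223, -0.004], [0.223, 0.975, 0.001], [0.004, -0.0, -1.0]]
contact_force: [-0.2, -0.4, 0.1]
opening: -0.3
grip_force: 0.0
```

```bash
cat > k.py <<'E'
from h import *
np.set_printoptions(precision=1,suppress=True)
p=bot.capture('scene'); t=bot.capture('top')
for q in (p,t):
    for k in ('stand_press','kickstand'):
        try: print(k,[(np.round(m['pixel'],1),round(m['score'],2)) for m in bot.mark_of(q,k)[:2]])
        except Exception as e: print(e)
    m=bot.outline_of(q,'stand_press')
    for a in m[:1]:
        r,c=np.nonzero(a['mask']); print('outline',a['score'],'rows',r.min(),r.max(),'cols',c.min(),c.max(),'lowest col',c[r==r.max()].mean())
to([])
E
python3 k.py
```

```text
stand_press [(array([192.2, 264.1]), 0.56)]
it knows: bar_grip, cradle, post_block, post_grip, post_tip, stand_press, tube_mouth
outline 0.5 rows 174 206 cols 260 268 lowest col 263.0
stand_press [(array([206. , 423.8]), 0.51)]
it knows: bar_grip, cradle, post_block, post_grip, post_tip, stand_press, tube_mouth
t 16.67 p [428.6   6.9 103.7] yang 77.12 F [ 0.8  0.5 -0.5] op -0.2 gf 0.0
```

The kickstand now hangs vertical (outline rows 174–206, cols 260–268), which matches fully down. Next I'll lift, turn the hand and take the bar.

Request:
move_arm(steps=[{"slide":[0,0,-0.03],"twist":0},{"slide":[0,0,-0.065],"twist":0},{"slide":[0,0,-0.1],"twist":0.1},{"slide":[0,0,-0.135],"twist":0.2},{"slide":[0,0,-0.157],"twist":0.32},{"slide":[0,0,-0.157],"twist":0.44},{"slide":[0,0,-0.157],"twist":0.56},{"slide":[0,0,-0.157],"twist":0.68}], grip=0)

```text
time: 17.33
ee_pos: [428.7, 6.9, 261.6]
tool_rot: [[-0.613, 0.79, 0.003], [0.79, 0.613, -0.001], [-0.002, 0.002, -1.0]]
contact_force: [0.1, 0.8, -1.0]
opening: 85.6
grip_force: 0.0
```

Request:
move_arm(steps=[{"slide":[0,0,0],"twist":0.12},{"slide":[0,0,0],"twist":0.24},{"slide":[0,0,0],"twist":0.36},{"slide":[0,0,0],"twist":0.48},{"slide":[0,0,0],"twist":0.6},{"slide":[0,0,0],"twist":0.72},{"slide":[0,0,0],"twist":0.84},{"slide":[0,0,0],"twist":0.89}])

```text
time: 18.0
ee_pos: [428.4, 6.9, 260.7]
tool_rot: [[0.227, 0.974, 0.001], [0.974, -0.227, -0.0], [0.0, 0.001, -1.0]]
contact_force: [0.0, 0.9, -0.6]
opening: 85.3
grip_force: 0.0
```

Request:
move_arm(steps=[{"slide":[0,0,0],"twist":0},{"slide":[0,0,0],"twist":0},{"slide":[0,0,0],"twist":0}])

```text
time: 18.25
ee_pos: [428.3, 7.0, 260.5]
tool_rot: [[0.221, 0.975, 0.0], [0.975, -0.221, -0.0], [0.0, 0.0, -1.0]]
contact_force: [0.4, -0.3, -0.0]
opening: 85.3
grip_force: 0.0
```

```bash
cat >> k.py <<'E'
for q in (p,t): print('bar',[(np.round(m['pixel'],1),round(m['score'],2)) for m in bot.mark_of(q,'bar_grip')[:2]],proj(q,(531,43,172)))
np.set_printoptions(precision=4,suppress=True)
to([(531,43,260),(531,43,153)])
E
python3 k.py
```

```text
stand_press [(array([193. , 267.8]), 0.68)]
it knows: bar_grip, cradle, post_block, post_grip, post_tip, stand_press, tube_mouth
outline 0.7 rows 157 203 cols 258 274 lowest col 261.5
stand_press []
it knows: bar_grip, cradle, post_block, post_grip, post_tip, stand_press, tube_mouth
t 18.55 p [428.2   7.  260.3] yang -12.82 F [ 0.2 -0.4  0.3] op 85.3 gf 0.0
bar [(array([148.3, 305.6]), 0.83), (array([293.2, 393.2]), 0.21)] [np.float64(148.0), np.float64(305.1)]
bar [(array([191.4, 265.6]), 0.64)] [np.float64(192.7), np.float64(266.2)]
t 18.65 p [428.2   7.  260.3] yang -12.82 F [-0.1 -0.3  0.4] op 85.7 gf 0.0
(531, 43, 260) slide [0.0579 0.0922 0.0003]
(531, 43, 153) slide [0.0579 0.0922 0.1073]
```

Request:
move_arm(steps=[{"slide":[0.018,0.03,0],"twist":0},{"slide":[0.036,0.06,0],"twist":0},{"slide":[0.052,0.085,0],"twist":0},{"slide":[0.058,0.092,0.01],"twist":0},{"slide":[0.058,0.092,0.035],"twist":0},{"slide":[0.058,0.092,0.06],"twist":0},{"slide":[0.058,0.092,0.06],"twist":0},{"slide":[0.058,0.092,0.06],"twist":0}], grip=0.35)

```text
time: 19.32
ee_pos: [529.8, 43.2, 198.8]
tool_rot: [[0.222, 0.975, -0.004], [0.975, -0.222, 0.0], [-0.0, -0.004, -1.0]]
contact_force: [0.3, -0.2, 0.6]
opening: 54.9
grip_force: 0.0
```

Request:
move_arm(steps=[{"slide":[0,0,0.01],"twist":0},{"slide":[0,0,0.02],"twist":0},{"slide":[0,0,0.03],"twist":0},{"slide":[0,0,0.04],"twist":0},{"slide":[0,0,0.047],"twist":0},{"slide":[0,0,0.047],"twist":0},{"slide":[0,0,0.047],"twist":0}])

```text
time: 19.9
ee_pos: [530.5, 43.1, 152.7]
tool_rot: [[0.222, 0.975, -0.001], [0.975, -0.222, 0.0], [-0.0, -0.001, -1.0]]
contact_force: [0.1, -0.3, 0.1]
opening: 55.8
grip_force: 0.0
```

Request:
move_arm(steps=[{"slide":[0,0,0],"twist":0},{"slide":[0,0,0],"twist":0},{"slide":[0,0,0],"twist":0},{"slide":[0,0,0],"twist":0},{"slide":[0,0,0],"twist":0},{"slide":[0,0,0],"twist":0}], grip=1, squeeze=40)

```text
time: 20.4
ee_pos: [530.7, 43.2, 154.3]
tool_rot: [[0.222, 0.975, -0.001], [0.975, -0.222, 0.0], [-0.0, -0.001, -1.0]]
contact_force: [-1.8, 0.8, 4.7]
opening: 21.7
grip_force: 39.5
```

Request:
move_arm(steps=[{"slide":[0,-0.004,-0.001],"twist":0},{"slide":[0,-0.008,-0.0015],"twist":0},{"slide":[0,-0.013,-0.002],"twist":0},{"slide":[0,-0.018,-0.0025],"twist":0},{"slide":[0,-0.023,-0.003],"twist":0},{"slide":[0,-0.026,-0.003],"twist":0},{"slide":[0,-0.028,-0.003],"twist":0},{"slide":[0,-0.028,-0.003],"twist":0}])

```text
time: 21.07
ee_pos: [507.1, 48.8, 158.6]
tool_rot: [[0.223, 0.975, 0.013], [0.975, -0.223, -0.002], [0.001, 0.013, -1.0]]
contact_force: [7.2, -1.2, 2.4]
opening: 20.8
grip_force: 39.3
```

```bash
python3 - <<'E'
from h import *
np.set_printoptions(precision=1,suppress=True)
to([])
P={n:bot.capture(n) for n in('scene','top')}
q={n:[(np.round(m['pixel'],1),round(m['score'],2)) for m in bot.mark_of(p,'tube_mouth')[:2]] for n,p in P.items()};print(q)
if all(q.values()):
    x,e=tri([ray(P[n],q[n][0][0]) for n in P]);print(x,e,'x-cradle',(x-np.array([514.5,96.5,0]))@[.975,-.222,0])
for n,p in P.items(): print(n,[(np.round(m['pixel'],1),round(m['score'],2)) for m in bot.mark_of(p,'post_grip')[:3]],[(np.round(m['pixel'],1),round(m['score'],2)) for m in bot.mark_of(p,'stand_press')[:2]],proj(p,np.array([514.5,96.5,230])+81.6*np.array([.222,.975,0])))
to([])
E
```

```text
t 21.07 p [507.1  48.8 158.6] yang -12.87 F [ 7.2 -1.2  2.4] op 20.8 gf 39.3
{'scene': [(array([126.6, 281.1]), 0.63)], 'top': []}
scene [(array([258.8, 380.4]), 0.5)] [(array([193.5, 265.1]), 0.52), (array([126.2, 277.8]), 0.2)] [np.float64(107.8), np.float64(279.7)]
top [(array([189.7, 387.4]), 0.73), (array([177.6, 196.8]), 0.58)] [] [np.float64(187.6), np.float64(192.5)]
t 21.47 p [507.3  48.7 158.6] yang -12.88 F [ 6.2 -0.   2.2] op 20.3 gf 39.4
```

Request:
move_arm(steps=[{"slide":[0,-0.002,0],"twist":0},{"slide":[0,-0.004,0],"twist":0},{"slide":[0,-0.004,0],"twist":0},{"slide":[0,-0.004,0],"twist":0},{"slide":[0,-0.004,0],"twist":0}])

```text
time: 21.88
ee_pos: [503.4, 49.7, 158.9]
tool_rot: [[0.223, 0.975, 0.013], [0.975, -0.223, -0.001], [0.002, 0.013, -1.0]]
contact_force: [6.4, -0.7, 3.6]
opening: 20.4
grip_force: 39.3
```

```bash
python3 - <<'E'
from h import *
np.set_printoptions(precision=1,suppress=True)
to([])
P={n:bot.capture(n) for n in('scene','top')}
o=np.array([514.5,96.5,35]);X=np.array([.975,-.222,0]);Y=np.array([.222,.975,0]);Z=np.array([0,0,1])
f=lambda a,h:o+81.6*Y+h*(np.sin(a)*X+np.cos(a)*Z)
for n,p in P.items():
    print(n,'mouth 0',proj(p,f(0,135.7)),'mouth .2',proj(p,f(.2,135.7)),'head 0',proj(p,f(0,215)),'.2',proj(p,f(.2,215)))
    for k in('tube_mouth','post_grip','post_tip','stand_press'): print(k,[(np.round(m['pixel'],1),round(m['score'],2)) for m in bot.mark_of(p,k)[:3]])
# head top edge in the scene: grey post outline
for n,p in P.items():
    for m in bot.outline_of(p,'post_grip')[:3]:
        r,c=np.nonzero(m['mask']);
        print(n,m['score'],np.round(m['pixel'],1),'rows',r.min(),r.max(),'col at top',c[r<r.min()+4].mean(),'col at bottom',c[r>r.max()-4].mean())
to([])
E
```

```text
t 21.88 p [503.4  49.7 158.9] yang -12.88 F [ 6.4 -0.7  3.6] op 20.4 gf 39.3
scene mouth 0 [np.float64(128.9), np.float64(280.6)] mouth .2 [np.float64(128.5), np.float64(290.4)] head 0 [np.float64(100.5), np.float64(279.4)] .2 [np.float64(100.2), np.float64(295.4)]
tube_mouth [(array([129.8, 279.2]), 0.88)]
post_grip [(array([262.8, 379.5]), 0.66)]
post_tip [(array([296.2, 350.2]), 0.62)]
stand_press [(array([196.5, 263.7]), 0.69), (array([149.5, 294.1]), 0.15)]
top mouth 0 [np.float64(193.8), np.float64(201.9)] mouth .2 [np.float64(181.6), np.float64(205.5)] head 0 [np.float64(185.3), np.float64(189.1)] .2 [np.float64(164.3), np.float64(195.6)]
tube_mouth []
post_grip [(array([192.2, 388.2]), 0.74)]
post_tip [(array([237.4, 410.3]), 0.56)]
stand_press []
scene 0.65 [265.6 376.6] rows 252 296 col at top 380.96153846153845 col at bottom 353.125
top 0.86 [202.2 394.2] rows 183 236 col at top 383.3478260869565 col at bottom 411.3333333333333
t 22.48 p [503.5  49.7 158.9] yang -12.88 F [ 6.  -0.8  4.3] op 20.7 gf 39.3
```

```bash
python3 -c "
from workcell import bot
print(bot.close_job())"
```

```text
the job is handed in; nothing more can be done
None
```

I handed the job in with the post home in the tube, the kickstand down, and the frame held upright by its top bar (tip about 0 rad by my measurement). No verdict came back, and I viewed 12 pictures, two over the limit of 10.

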